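# Unclip the yellow biscuit-box cover

## Robot

A 6-joint arm with a two-finger parallel gripper is mounted at the origin on the work surface. World frame = base frame: x ahead of the robot, y to its left, z up, the work surface at z = 0. Lengths are in m, angles in rad, forces in N, time in s.
With the tool pointing down it reaches from about 0.375 to 0.9 m from the base axis. Payload 3.1 kg.
Tool frame: the origin (TCP) lies at the centre of the arm's flange, where the gripper is bolted on; the fingertips stand 173 mm ahead of it and the grasp point (between the pads) lies 155 mm ahead of it (tip_extent is the distance from the TCP to the fingertips, in m); z points along the fingers, y is the direction in which the jaws open and shut (so a half turn about z gives the same grasp; the last joint's range is limited). The gripper opens to 85 mm and grips with 20 to 120 N. Pads are 22 mm wide; open, the fingers measure 114 mm over their backs; the gripper's body (76 mm by 85 mm) begins 54 mm behind the grasp point. The pads swing forward as they close: fully open they stand 13 mm farther back than shut.
Start: joints at [1.127, 0.527, 1.433, -0, 1.181, -0.178], TCP at [0.164, 0.603, 0.405] pointing down, gripper open.
Joint ranges: [-3.08, 3.08], [-0.75, 2.2], [0.22, 2.44], [-1.43, 4.57], [0, 2.65], [-2.85, 2.85]. Speed limits (rad/s): [2.79, 2.79, 3.14, 3.14, 3.14, 3.14].

## Interface

Orientations are given as a unit quaternion [x, y, z, w].
In Python, from station import sense, snapshot, sign_off, tip_extent gives the robot as it stands. The module is installed in compiled form; this text tells all that it offers.
- The arm moves only by the tool servo_tool, never from a script. Its argument "rows" is a list of rows, each a list of 3 entries, a list of its own where there are three numbers: the shift along the tool's x, y, z in mm, then the turn about the tool's z in degrees, then the opening, from -1 (shut) to 1 (fully open), so that 0 is half open. A call has 1 to 8 rows; each row is the pose to reach, as a shift and turn from the pose measured when the call began, along the tool's axes at that moment; what a row does not reach only later rows make up. A row lasts 1/10 s, in which the tool goes at most 50 mm and 8.59 degrees, less where a joint would pass 70% of its speed; a pose out of reach is approached as far as the arm can. A call with a gripper value outside its range is refused whole. The fingers move at their own pace and stop on an object; "force" is the grip in N (left out, the last holds). Time passes only in rows, so rows that repeat a pose let the fingers close. It gives the time, the measured TCP pose, the force and the opening at its end, in the units of the state.
- sense(): the state, without advancing time (a new reading comes with each control period).
- snapshot(name): name is "scene" or "top" or "wrist"; returns a dict with "image" (420x560x3 uint8, blue, green, red), "z_map" (420x560 float32, m along the optical axis (not along the pixel's ray), 0 where there is no reading), "vertical_fov" (degrees; the focal length in pixels is half the picture's height over the tangent of half this angle, whatever the lens; pixels are square), "cx", "cy" (the principal point, pixels), "cam_to_world" (4x4, takes a point from camera to world coordinates). Camera axes: x right, y down, z forward; pixel columns grow to the right and rows downward; lengths in m; the calibration is good to about 2 mm. A picture is of the moment at which its call begins.
- sign_off(): hands the job in, once; it reports no verdict.
The state is a dict: "t": time; "q": joint angles; "qd": joint speeds; "tau": joint torques, N m; "tcp_pos": TCP position; "tool_rot": TCP orientation; "force": force on the tool from outside, world axes, zero at the start; "ft_torque": the same for the moment, N m; "finger_gap": opening from 0.0 (shut) to 1.0 (fully open).
Only numpy, scipy, OpenCV 4.12 (cv2) and the standard library are available. Lean on these libraries where they do the work, as an engineer would, in place of code of your own. Each camera call takes 0.05 s, during which the arm holds its last target. There are 200 camera calls.

## Task

Open the biscuit box with the yellow cover: press the two red tabs on the sides of the cover together, lift the cover straight off and set it down, right way up and without dropping it, in the middle of the round cork mat. Leave the open box standing where it is, and leave the box with the blue cover alone and shut.

Things in the scene. Friction and masses are not known exactly. Their poses are not given: they have to be found in the camera images.
- yellow_cover: Yellow snap-fit cover, 120 mm long (x axis), 44 wide (y axis), z up. Origin: centre of its underside, on the box rim 50 mm above the shelf. 4 mm flange, hood 104 x 40 mm up to 25 mm above the origin. Hooks hold it until both its tabs are pressed in over 4 mm; then it lifts straight up, clear after 15 mm. 0.1 kg. Two end blocks reach 10 mm below the origin; off the box it stands on these.
- yellow_tabs (a point): Point midway between the yellow cover's two red tabs, 14.5 mm above its origin, axes as the cover's. Tabs: pads 30 mm along x, 19 mm high, outer faces at y = +31 and -31 mm. Each slides in along y 6 mm at most against a spring (2.5 N, then 5.5 N fully in); fully in, faces 50 mm apart, they bear a firm grip to lift by. The box wall below lies 22 mm off the middle.
- yellow_box: White plastic box under the yellow cover, with biscuits in it, 120 x 44 mm and 50 mm high to the rim, on a broad foot 126 x 84 mm, 6 mm thick; loose on the shelf, about 0.8 kg. Origin: centre of its underside; z up, x along its length, as for its cover.
- mat: Round cork mat, 210 mm across and 6 mm thick, fixed flat on the shelf. Origin: centre of its underside, at shelf height (z up). With the cover standing on the mat, the cover's origin is 16 mm above the mat's.
- blue_cover: Blue cover of another box, alike in every size (box too) but for the colour; origin and axes as for the yellow cover. Leave it alone. The two boxes may stand in either place.
Mind the look-alikes: they are no part of the job. There is more than one size of the yellow_cover; the job needs the larger.

How it is judged:
By the outcome, as a careful person would: the job done as asked, in the order asked, and still so for the second after the job is handed in, with the robot touching nothing.
It also fails if it takes over 42 s, if anything falls off the work surface, if the arm or the gripper's body presses on something with over 40 N, if the wrist force passes 120 N, or if a joint passes its speed limit or range.

## Working session

There is one attempt and no reset: what is moved stays moved. The work goes in short steps, Python scripts to look and compute and a tool call to move; the robot and the scene stay as the last step left them, time stands still between calls to the robot, and variables do not carry over. Pictures are saved under pics/ and viewed, about 8 in all and at most 12, crops included, and the job is handed in when it is done.

Besides the shell and the picture viewer there is one more tool, called after "Request:" as name([rows], argument=value, ...), one row to a line, values as JSON. servo_tool: Moves the arm, as the interface text tells. Its arguments: {"type":"object","properties":{"rows":{"type":"array"},"force":{"type":"number"}},"required":["rows"]}

```bash
mkdir -p pics; python3 - <<'E'
from station import *
import cv2
for n in("scene","top"):
    s=snapshot(n); cv2.imwrite(f"pics/{n}0.png",s["image"]); print(n,s["vertical_fov"],s["cx"],s["cy"],s["cam_to_world"].round(4).tolist())
print(sense(),tip_extent)
E
```

```text
scene 56.4103268816608 270.52603519068145 214.70327693826562 [[0.3037, 0.5626, -0.7689, 1.1327], [0.9527, -0.1683, 0.2532, -0.1617], [0.013, -0.8094, -0.5871, 0.5291], [0.0, 0.0, 0.0, 1.0]]
top 55.15882494027026 276.02378552619206 209.74561630059063 [[-0.0002, -0.9926, 0.1211, 0.433], [-1.0, -0.0004, -0.0052, 0.0403], [0.0053, -0.1211, -0.9926, 1.0494], [0.0, 0.0, 0.0, 1.0]]
{'t': 0.1, 'q': array([ 1.12652417e+00,  5.28425577e-01,  1.43378137e+00,  3.78406679e-05,
        1.18143438e+00, -1.78490595e-01]), 'qd': array([-0.0005782 , -0.00304518, -0.00196131,  0.00044614, -0.00067196,
       -0.00149588]), 'tau': array([-4.20668044e-06, -4.43299985e+01, -1.78585374e+01, -1.91330923e-04,
        3.84925937e-03, -1.12081659e-05]), 'tcp_pos': array([0.16399162, 0.60278212, 0.40379666]), 'tool_rot': array([ 1.32507052e-01,  9.91181533e-01, -9.69717199e-04, -3.30485453e-04]), 'force': array([-0.41595642,  0.50781611, -0.21798049]), 'ft_torque': array([-0.02783785, -0.02732122, -0.01829007]), 'finger_gap': 0.9972469267166797} 0.1734
```

View pics/scene0.png

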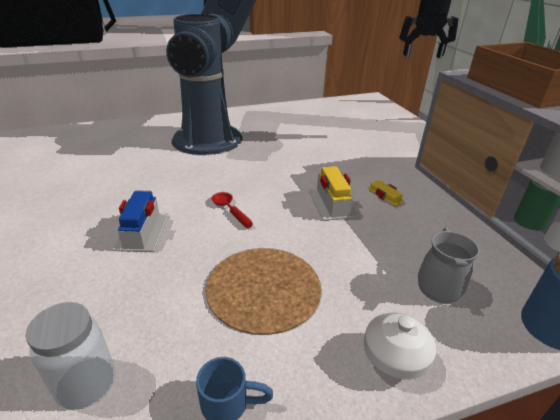

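View pics/top0.png

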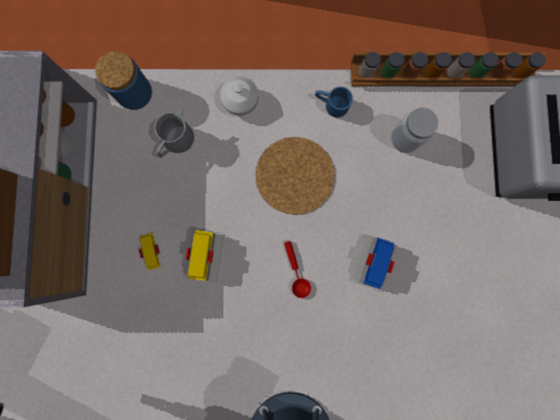

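Candidates for the yellow cover in the top view are the large yellow one at (201,255), a small look-alike at (149,251) and the blue cover at (379,263). I choose (201,255), since it is larger and stands on a box. The mat is at (296,176), and the red spoon at (297,270) is no tab.

```bash
cat > h.py <<'E'
from station import *
import cv2, numpy as np
def cloud(s):
    h,w=s["z_map"].shape; f=h/2/np.tan(np.radians(s["vertical_fov"])/2)
    v,u=np.mgrid[:h,:w]; z=s["z_map"]
    p=np.stack([(u-s["cx"])/f*z,(v-s["cy"])/f*z,z],-1)
    T=s["cam_to_world"]; return p@T[:3,:3].T+T[:3,3]
def masks(s):
    H=cv2.cvtColor(s["image"],cv2.COLOR_BGR2HSV); h,sa,v=[H[...,i].astype(int) for i in range(3)]
    return dict(yellow=(h>20)&(h<35)&(sa>150)&(v>80),red=((h<6)|(h>174))&(sa>150)&(v>60),cork=(h>8)&(h<22)&(sa>80)&(v>60))
def onplane(s,uv,z):
    f=210/np.tan(np.radians(s["vertical_fov"])/2);T=s["cam_to_world"]
    d=T[:3,:3]@[(uv[0]-s["cx"])/f,(uv[1]-s["cy"])/f,1.]
    return T[:3,3]+d*(z-T[2,3])/d[2]
E
cat > m.py <<'E'
from h import *
for n in("top","scene"):
    s=snapshot(n);P=cloud(s);M=masks(s);print(n)
    for c in M:
        k,l,st,ce=cv2.connectedComponentsWithStats(M[c].astype(np.uint8))
        for i in range(1,k):
            if st[i,4]<40: continue
            p=P[l==i]; p=p[p[:,2]>-.05]
            if len(p)<10 : continue
            med=np.median(p,0)
            if not(.1<med[0]<.9): continue
            print(c,ce[i].round(1),st[i,4],"med",med.round(4),"z5-95",np.percentile(p[:,2],[5,95]).round(4))
            if c=="yellow":
                zt=np.percentile(p[:,2],95); q=p[abs(p[:,2]-zt)<.008]
                r=cv2.minAreaRect((q[:,:2]*1000).astype(np.float32)); print("   toprect mm",np.round(r[0],1),np.round(r[1],1),round(r[2],1))
            if c=="cork":
                (x,y),a,b=cv2.fitEllipse(max(cv2.findContours((l==i).astype(np.uint8),0,1)[0],key=len))
                r=cv2.minAreaRect((p[:,:2]*1000).astype(np.float32)); print("   ",onplane(s,(x,y),.006).round(4),np.round(r[0],1),np.round(r[1],1))
    if n=="top": cv2.imwrite("pics/crop0.png",cv2.resize(s["image"][210:310,120:240],None,fx=5,fy=5))
E
python3 m.py
```

```text
top
yellow [199.4 255. ] 878 med [0.4421 0.2197 0.0752] z5-95 [0.0536 0.0784]
   toprect mm [443.2 221.5] [ 42.3 103.7] 82.8
yellow [149.1 251.4] 445 med [0.4501 0.3561 0.0272] z5-95 [0.0114 0.0307]
   toprect mm [453.3 357.3] [78.7 31.2] 15.2
red [297.3 275.3] 465 med [ 0.3719 -0.0183  0.0124] z5-95 [0.003  0.0218]
red [210.  256.4] 44 med [0.4397 0.194  0.0748] z5-95 [0.0668 0.0793]
red [369.3 259.1] 49 med [ 0.4324 -0.1903  0.0727] z5-95 [0.0619 0.0766]
cork [294.6 175.3] 4730 med [ 0.6521 -0.0148  0.0071] z5-95 [0.004  0.0104]
    [ 0.652  -0.0144  0.006 ] [616.2  18.3] [206.4 305.8]
cork [ 47.4 235.5] 3301 med [0.4797 0.5216 0.1929] z5-95 [0.1422 0.2362]
    [0.4892 0.626  0.006 ] [411.5 324.8] [516.1 243.2]
cork [ 74.3 239.8] 1885 med [0.4753 0.5215 0.0773] z5-95 [0.0315 0.1147]
    [0.4747 0.5552 0.006 ] [521.7 301.8] [257.2 488.6]
scene
yellow [336.5 183.8] 623 med [0.4707 0.2142 0.0754] z5-95 [0.0546 0.0777]
   toprect mm [444.2 218.4] [ 39.5 100.3] 82.6
yellow [387.5 192.4] 357 med [0.4697 0.3533 0.0267] z5-95 [0.0109 0.0294]
   toprect mm [453.5 356.2] [77.9 30.6] 14.2
red [323.8 181.5] 59 med [0.4448 0.1904 0.07  ] z5-95 [0.06   0.0764]
red [380.  193.7] 44 med [0.4596 0.3356 0.0206] z5-95 [0.0072 0.0271]
red [231.3 207.6] 384 med [ 0.3993 -0.0157  0.0136] z5-95 [0.0043 0.021 ]
red [149.5 208. ] 75 med [ 0.4387 -0.1923  0.0705] z5-95 [0.0602 0.076 ]
cork [519.1  71.7] 4542 med [0.4972 0.5499 0.305 ] z5-95 [0.2667 0.331 ]
    [-0.3069  1.5411  0.006 ] [793.3 289.2] [ 175.1 1115.2]
cork [473.4 145.1] 8805 med [0.5087 0.5213 0.1488] z5-95 [0.035  0.2379]
    [0.2797 0.7737 0.006 ] [722.6 206.5] [ 215.6 1081.1]
cork [263.  290.9] 7770 med [ 0.6668 -0.0203  0.0071] z5-95 [0.0055 0.0086]
    [ 0.6655 -0.0198  0.006 ] [846.1 -32.9] [207.2 593.3]
cork [557.2 263.2] 90 med [0.8537 0.3816 0.1314] z5-95 [0.1246 0.1402]
    [0.7642 0.5559 0.006 ] [992.7 120.4] [ 14.1 629.7]
```

View pics/crop0.png

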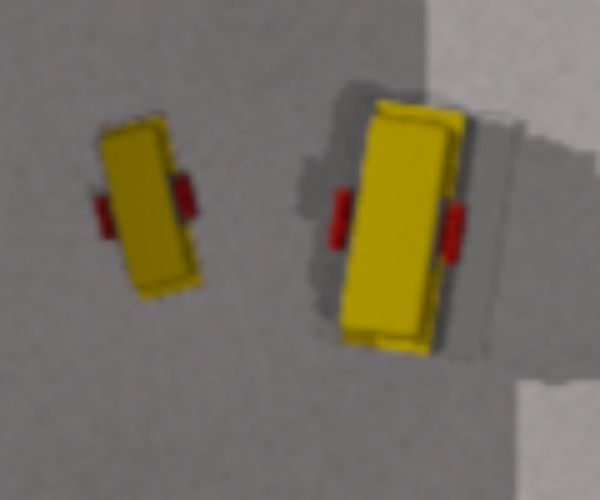

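The crop shows the large cover with hood and two red tabs on its box, right of the crop, and the small one lying on the shelf, left. So the choice stands. The two mat estimates disagree by about 13 mm, so I'll refine them, and check clearance to the cabinet.

```bash
cat > mat.py <<'E'
from h import *
import sys
for n in sys.argv[1:]:
    s=snapshot(n);M=masks(s)["cork"].astype(np.uint8);P=cloud(s)
    M[(abs(P[...,2]-.006)>.012)|(np.hypot(P[...,0]-.655,P[...,1]+.015)>.14)]=0
    M=cv2.morphologyEx(cv2.morphologyEx(M,cv2.MORPH_CLOSE,np.ones((5,5))),cv2.MORPH_OPEN,np.ones((5,5)))
    c=max(cv2.findContours(M,0,1)[0],key=cv2.contourArea)[:,0]
    w=np.array([onplane(s,p,.006)[:2]*1000 for p in c],np.float32)
    print(n,cv2.fitEllipse(w),cv2.minEnclosingCircle(w), cv2.boundingRect(c))
    if n=="top":
        q=P[(P[...,2]>.12)&(P[...,1]>.2)&(P[...,0]<.8)];print("cab",np.percentile(q,[0,1,99,100],axis=0).round(3).tolist())
E
python3 mat.py top scene
```

```text
top ((653.2464599609375, -14.45848560333252), (204.25967407226562, 205.02145385742188), 174.9672088623047) ((653.35009765625, -14.661699295043945), 103.79102325439453) (256, 137, 78, 77)
cab [[0.144, 0.515, 0.12], [0.345, 0.518, 0.125], [0.795, 0.593, 0.302], [0.8, 0.603, 0.317]]
scene ((653.9598388671875, -16.00281524658203), (206.62049865722656, 207.1154327392578), 60.725303649902344) ((653.7495727539062, -15.704681396484375), 104.98719024658203) (206, 249, 115, 85)
```

Request:
servo_tool([
  [[-15,-12,0],0,1],
  [[-45,-36,0],-1,1],
  [[-80,-64,0],-2,1],
  [[-115,-92,0],-3,1],
  [[-150,-120,0],-4,1],
  [[-185,-148,0],-5,1],
  [[-220,-176,0],-6,1],
  [[-255,-204,0],-7,1],
])

```text
t: 1.1
tcp_pos: [0.3573, 0.3376, 0.4047]
tool_rot: [0.071, 0.997, -0.0, 0.0]
force: [0.0, 1.2, -0.2]
finger_gap: 0.998
```

```bash
cat > go.py <<'E'
from h import *
import sys
from scipy.spatial.transform import Rotation as R
s=sense(); r=R.from_quat(s["tool_rot"]); x,y,z,a=map(float,sys.argv[1:5])
d=r.inv().apply(np.array([x,y,z])-s["tcp_pos"]); yv=r.as_matrix()[:,1]
e=(a-np.degrees(np.arctan2(yv[1],yv[0]))+90)%180-90
print("t",s["t"],"pos",s["tcp_pos"].round(4),"shift",(d*1000).round(1),"turn",round(-e,2),"F",s["force"].round(1),"gap",round(s["finger_gap"],3),"q",s["q"].round(2))
E
python3 go.py .4437 .220 .405 82.8
```

```text
t 1.1 pos [0.3573 0.3376 0.4047] shift [-102.2 -104.2   -0.3] turn -0.97 F [ 0.   1.2 -0.2] gap 0.998 q [ 0.53  0.35  1.76 -0.    1.03 -0.9 ]
```

Request:
servo_tool([
  [[-25,-26,0],0,1],
  [[-50,-52,0],-0.5,1],
  [[-75,-77,0],-1,1],
  [[-92,-94,0],-1,1],
  [[-102,-104,0],-1,1],
  [[-102,-104,0],-1,1],
  [[-102,-104,0],-1,1],
])

```text
t: 1.8
tcp_pos: [0.4431, 0.2205, 0.4046]
tool_rot: [0.063, 0.998, -0.0, -0.0]
force: [-0.7, 0.1, 0.4]
finger_gap: 1.003
```

```bash
cat > wr.py <<'E'
from h import *
import sys
s=snapshot("wrist"); cv2.imwrite(f"pics/{sys.argv[1]}.png",s["image"]); P=cloud(s);M=masks(s)
for c in("yellow","red"):
    k,l,st,ce=cv2.connectedComponentsWithStats(M[c].astype(np.uint8))
    for i in range(1,k):
        if st[i,4]<100: continue
        p=P[l==i]; zt=np.percentile(p[:,2],95); q=p[abs(p[:,2]-zt)<.004]
        r=cv2.minAreaRect((q[:,:2]*1000).astype(np.float32))
        print(c,ce[i].round(0),st[i,4],"z",np.percentile(p[:,2],[5,50,95]).round(4),"top rect",np.round(r[0],1),np.round(r[1],1),round(r[2],1))
E
python3 wr.py w0; python3 go.py .4437 .220 .405 82.8
```

```text
yellow [284. 175.] 6339 z [0.0532 0.0739 0.0752] top rect [440.7 222.2] [ 39.5 102.2] 82.6
yellow [423. 161.] 3064 z [0.0097 0.0255 0.0269] top rect [450.6 358.2] [78.2 30.6] 15.0
red [ 16. 101.] 318 z [0.0026 0.0065 0.0139] top rect [343.8 -14.2] [33.   7.7] 54.3
red [447. 157.] 149 z [0.0193 0.0242 0.0261] top rect [445.2 378.5] [21.5  4.4] 14.5
red [405. 173.] 167 z [0.018  0.0243 0.0264] top rect [455.9 337.4] [21.5  5.3] 17.1
red [250. 186.] 241 z [0.0653 0.0731 0.0742] top rect [437.3 194.8] [ 5.2 28.6] 81.9
red [317. 186.] 179 z [0.0719 0.0732 0.0745] top rect [444.5 250.1] [ 5.8 29.5] 81.9
t 1.85 pos [0.4427 0.2209 0.4046] shift [-1.1 -0.7 -0.4] turn 0.07 F [-0.4 -1.1  0.8] gap 0.998 q [ 0.24  0.35  1.75  0.    1.04 -1.21]
```

View pics/w0.png

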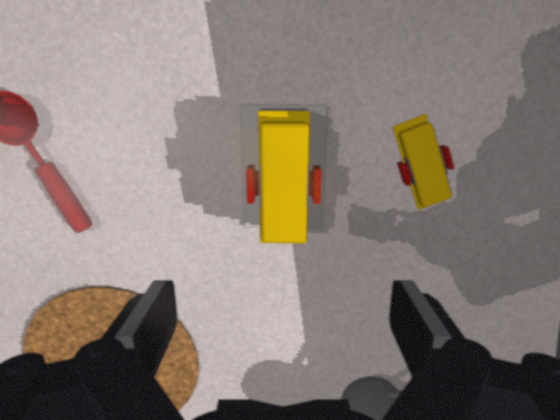

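The wrist view shows the yellow cover at (284,175) with its tabs at (250,186) and (317,186). The tool is aligned with it, and the three views agree to within about 2 mm. Descending.

Request:
servo_tool([
  [[0,0,25],0,1],
  [[0,0,60],0,1],
  [[0,0,95],0,1],
  [[0,0,125],0,1],
  [[0,0,135],0,1],
  [[0,0,135],0,1],
], force=25)

```text
t: 2.45
tcp_pos: [0.4418, 0.2216, 0.2686]
tool_rot: [0.061, 0.998, -0.001, -0.002]
force: [-0.4, -0.2, 0.3]
finger_gap: 1.0
```

```bash
python3 wr.py w1; python3 go.py .4422 .2213 .219 82.6; python3 -c "
from h import *
s=snapshot('scene')['image'];cv2.imwrite('pics/s1.png',cv2.resize(s[80:260,250:450],None,fx=3,fy=3))"
```

```text
yellow [283. 236.] 17455 z [0.0532 0.0739 0.0751] top rect [440.8 222.6] [ 39.1 103.2] 82.9
yellow [501. 204.] 7764 z [0.0097 0.0255 0.0268] top rect [450.8 358.3] [78.2 30.8] 14.9
red [541. 201.] 402 z [0.0202 0.0244 0.0259] top rect [445.5 378.6] [22.3  5.2] 14.8
red [471. 224.] 523 z [0.0157 0.0236 0.0258] top rect [456.3 337.5] [22.4  5.3] 15.0
red [228. 253.] 1019 z [0.062  0.0725 0.0739] top rect [437.2 194.9] [ 5.4 30.1] 82.4
red [337. 255.] 1095 z [0.063  0.0726 0.074 ] top rect [444.5 249.9] [ 6.2 30.1] 82.6
t 2.5 pos [0.4424 0.2216 0.2697] shift [ 0.1 -0.3 50.7] turn 0.34 F [-0.   0.3 -0.1] gap 0.999 q [ 0.24  0.58  1.87  0.    0.69 -1.21]
```

View pics/s1.png

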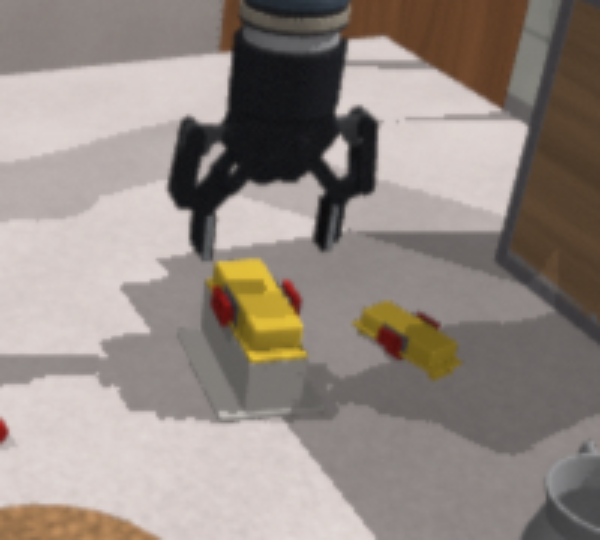

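The fingers straddle the tabs (crop (222,303) and (291,295)), above the box. Going down the last 51 mm and then closing to near contact.

Request:
servo_tool([
  [[0,0,20],0,1],
  [[0,0,40],0,1],
  [[0,0,51],0,1],
  [[0,0,51],0,0.6],
  [[0,0,51],0,0.45],
  [[0,0,51],0,0.4],
  [[0,0,51],0,0.36],
  [[0,0,51],0,0.36],
], force=25)

```text
t: 3.35
tcp_pos: [0.4432, 0.2216, 0.2205]
tool_rot: [0.062, 0.998, 0.001, 0.001]
force: [0.6, -0.2, 5.4]
finger_gap: 0.682
```

```bash
python3 go.py .4420 .2217 .219 82.6; python3 -c "
from h import *
s=snapshot('scene')['image'];cv2.imwrite('pics/s2.png',cv2.resize(s[100:240,260:420],None,fx=4,fy=4))"
```

```text
t 3.35 pos [0.4432 0.2216 0.2205] shift [ 1.2 -0.1  1.5] turn 0.32 F [ 0.6 -0.2  5.4] gap 0.682 q [ 0.24  0.67  1.9   0.    0.57 -1.21]
```

View pics/s2.png

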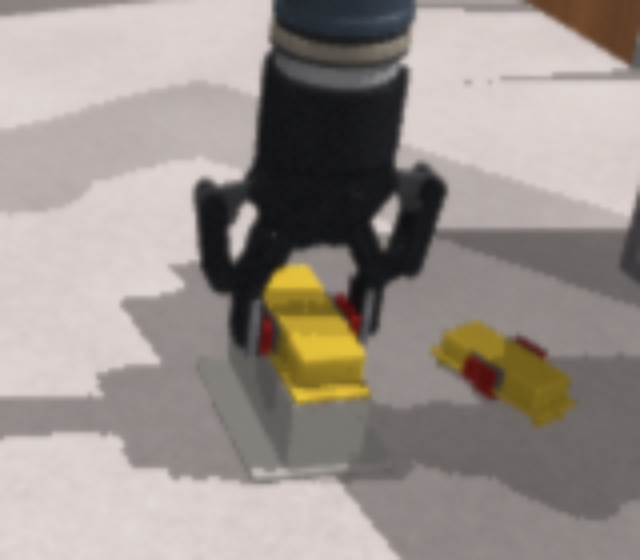

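The pads rest on both tabs at about the right height, with lateral force near zero. Pressing fully.

Request:
servo_tool([
  [[0,0,0],0,0.25],
  [[0,0,0],0,0.15],
  [[0,0,0],0,0],
  [[0,0,0],0,-0.2],
  [[0,0,0],0,-0.3],
  [[0,0,0],0,-0.3],
  [[0,0,0],0,-0.3],
], force=40)

```text
t: 4.1
tcp_pos: [0.4433, 0.2216, 0.2213]
tool_rot: [0.062, 0.998, 0.001, 0.002]
force: [-1.7, -0.9, 12.8]
finger_gap: 0.564
```

Request:
servo_tool([
  [[0,0,-3],0,-0.3],
  [[0,0,-7],0,-0.3],
  [[0,0,-12],0,-0.3],
  [[0,0,-18],0,-0.3],
  [[0,0,-25],0,-0.3],
  [[0,0,-35],0,-0.3],
  [[0,0,-45],0,-0.3],
  [[0,0,-45],0,-0.3],
], force=40)

```text
t: 4.9
tcp_pos: [0.4436, 0.2217, 0.2679]
tool_rot: [0.062, 0.998, 0.001, 0.003]
force: [0.5, -0.4, -1.4]
finger_gap: 0.567
```

```bash
python3 go.py .6535 -.015 .30 82.6; python3 -c "
from h import *
s=snapshot('scene')['image'];cv2.imwrite('pics/s3.png',cv2.resize(s[80:240,250:420],None,fx=3.5,fy=3.5))"
```

```text
t 4.9 pos [0.4436 0.2217 0.2679] shift [-237.6 -209.   -31. ] turn 0.34 F [ 0.5 -0.4 -1.4] gap 0.567 q [ 0.24  0.58  1.87  0.    0.68 -1.21]
```

View pics/s3.png

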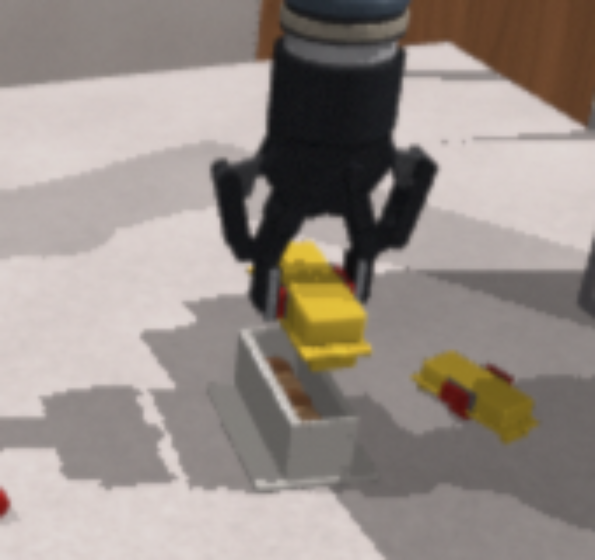

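The cover is off and held level. The box is open and standing.

Request:
servo_tool([
  [[0,0,-10],0,-0.3],
  [[-10,-9,-22],0,-0.3],
  [[-30,-26,-30],0,-0.3],
  [[-55,-48,-30],0,-0.3],
  [[-80,-70,-30],0,-0.3],
  [[-105,-92,-30],0,-0.3],
  [[-130,-114,-30],0,-0.3],
  [[-155,-136,-30],0,-0.3],
])

```text
t: 5.75
tcp_pos: [0.5809, 0.0664, 0.2982]
tool_rot: [0.062, 0.998, 0.001, 0.003]
force: [0.2, 0.4, -0.6]
finger_gap: 0.563
```

```bash
python3 go.py .6548 -.0155 .25 82.6
```

```text
t 5.75 pos [0.5809 0.0664 0.2982] shift [-83.2 -72.3  48.5] turn 0.32 F [ 0.2  0.4 -0.6] gap 0.563 q [-0.08  0.61  1.63  0.    0.89 -1.53]
```

Request:
servo_tool([
  [[-25,-22,0],0,-0.3],
  [[-50,-43,0],0,-0.3],
  [[-70,-60,10],0,-0.3],
  [[-80,-69,25],0,-0.3],
  [[-83,-72,40],0,-0.3],
  [[-83,-72,48],0,-0.3],
  [[-83,-72,48],0,-0.3],
  [[-83,-72,48],0,-0.3],
])

```text
t: 6.55
tcp_pos: [0.654, -0.0142, 0.2504]
tool_rot: [0.061, 0.998, 0.001, 0.002]
force: [-0.7, -0.2, -0.4]
finger_gap: 0.567
```

```bash
cat > chk.py <<'E'
from h import *
for n in("top","scene"):
    s=snapshot(n);P=cloud(s);M=masks(s)["yellow"]
    k,l,st,ce=cv2.connectedComponentsWithStats(M.astype(np.uint8))
    for i in range(1,k):
        p=P[l==i]
        if st[i,4]<40 or not(.5<np.median(p[:,0])<.8 and abs(np.median(p[:,1]))<.2): continue
        zt=np.percentile(p[:,2],95);q=p[abs(p[:,2]-zt)<.008];r=cv2.minAreaRect((q[:,:2]*1000).astype(np.float32))
        print(n,st[i,4],"ztop",round(zt,4),np.round(r[0],1),np.round(r[1],1),round(r[2],1))
E
python3 chk.py; python3 go.py .6548 -.0155 .1873 82.6
```

```text
scene 1312 ztop 0.1065 [653.7 -14.7] [ 39.8 104.5] 83.2
t 6.65 pos [ 0.6545 -0.0144  0.2512] shift [-0.  -1.2 63.9] turn 0.38 F [ 0.7 -0.2 -0.5] gap 0.567 q [-0.19  0.75  1.47  0.    0.91 -1.64]
```

Request:
servo_tool([
  [[0,-1,12],0,-0.3],
  [[0,-1,28],0,-0.3],
  [[0,-1,42],0,-0.3],
  [[0,-1,52],0,-0.3],
  [[0,-1,57],0,-0.3],
  [[0,-1,60],0,-0.3],
  [[0,-1,60],0,-0.3],
])

```text
t: 7.35
tcp_pos: [0.6548, -0.0153, 0.1907]
tool_rot: [0.061, 0.998, 0.001, 0.003]
force: [0.8, -0.0, -1.8]
finger_gap: 0.562
```

```bash
python3 go.py .6548 -.0155 .1873 82.6
```

```text
t 7.35 pos [ 0.6548 -0.0153  0.1907] shift [-0.  -0.2  3.4] turn 0.38 F [ 0.8 -0.  -1.8] gap 0.562 q [-0.19  0.84  1.49  0.    0.81 -1.65]
```

Request:
servo_tool([
  [[0,0,1],0,-0.3],
  [[0,0,2],0,-0.3],
  [[0,0,3],0,-0.3],
  [[0,0,3],0,-0.3],
])

```text
t: 7.75
tcp_pos: [0.6548, -0.0154, 0.1879]
tool_rot: [0.061, 0.998, 0.001, 0.003]
force: [-0.4, -0.6, -1.2]
finger_gap: 0.563
```

Request:
servo_tool([
  [[0,0,0.7],0,-0.3],
  [[0,0,1.4],0,-0.3],
  [[0,0,1.4],0,-0.3],
])

```text
t: 8.05
tcp_pos: [0.6549, -0.0153, 0.1876]
tool_rot: [0.061, 0.998, 0.001, 0.003]
force: [-1.1, 1.2, 5.0]
finger_gap: 0.562
```

Contact with the mat at 5 N, at the expected height. Releasing gently.

Request:
servo_tool([
  [[0,0,0],0,0.1],
  [[0,0,0],0,0.2],
  [[0,0,0],0,0.3],
  [[0,0,0],0,0.45],
  [[0,0,0],0,0.7],
  [[0,0,0],0,1],
  [[0,0,0],0,1],
  [[0,0,0],0,1],
])

```text
t: 8.85
tcp_pos: [0.6549, -0.0153, 0.1876]
tool_rot: [0.061, 0.998, 0.001, 0.003]
force: [-0.0, -0.5, 0.4]
finger_gap: 0.999
```

```bash
python3 chk.py; python3 go.py .6548 -.0155 .1873 82.6
```

```text
scene 1275 ztop 0.0434 [658.4 -15.9] [40.  95.5] 82.9
t 8.95 pos [ 0.6549 -0.0153  0.1876] shift [ 0.1 -0.2  0.3] turn 0.39 F [ 0.3  0.3 -0.7] gap 1.0 q [-0.19  0.85  1.49  0.    0.8  -1.65]
```

Request:
servo_tool([
  [[0,0,-10],0,1],
  [[0,0,-30],0,1],
  [[0,0,-60],0,1],
  [[0,0,-95],0,1],
  [[0,0,-130],0,1],
  [[0,0,-160],0,1],
  [[0,0,-180],0,1],
  [[0,0,-180],0,1],
])

```text
t: 9.75
tcp_pos: [0.6546, -0.0156, 0.3723]
tool_rot: [0.061, 0.998, 0.0, 0.007]
force: [0.6, -0.4, 0.6]
finger_gap: 1.003
```

Request:
servo_tool([
  [[30,0,0],0,1],
  [[70,0,0],0,1],
  [[110,0,0],0,1],
  [[140,0,0],0,1],
  [[150,0,0],0,1],
  [[150,0,0],0,1],
])

```text
t: 10.35
tcp_pos: [0.5048, 0.0029, 0.3696]
tool_rot: [0.061, 0.998, 0.0, 0.007]
force: [0.1, -1.0, -0.3]
finger_gap: 1.002
```

```bash
python3 chk.py; python3 mat.py scene; python3 wr.py w9; python3 go.py .5 0 .36 82.6; python3 -c "
from h import *
a=snapshot('scene')['image'];b=snapshot('top')['image'];cv2.imwrite('pics/end.png',cv2.resize(np.hstack([a[130:340,90:430],b[110:320,110:430]]),None,fx=1.2,fy=1.2))"
```

```text
top 472 ztop 0.0454 [671.7 -16.8] [39.8 70.3] 82.3
scene 1345 ztop 0.0432 [654.3 -15.7] [ 40.  105.1] 83.4
scene ((656.0878295898438, -17.510082244873047), (193.4389190673828, 204.47450256347656), 172.6576690673828) ((653.7495727539062, -15.704681396484375), 104.98719024658203) (206, 249, 115, 85)
yellow [283. 316.] 4759 z [0.0183 0.0397 0.041 ] top rect [652.4 -13.7] [ 39.7 103.9] 83.0
red [246.  60.] 3266 z [0.0026 0.015  0.0193] top rect [441.1  -3. ] [73.9 16.6] 16.6
red [  6. 105.] 137 z [0.0571 0.0635 0.0696] top rect [ 421.3 -183.2] [2.  6.4] 75.0
red [311. 324.] 244 z [0.0268 0.0384 0.04  ] top rect [656.   14.2] [ 6.2 30.1] 81.5
red [256. 326.] 261 z [0.0286 0.0385 0.0399] top rect [649.2 -41.3] [ 5.6 30. ] 83.1
t 10.55 pos [0.5075 0.0022 0.3701] shift [ 7.3 -3.1 10. ] turn 0.39 F [ 0.4 -0.2  0.5] gap 0.999 q [-0.22  0.42  1.77  0.    0.94 -1.67]
```

View pics/end.png

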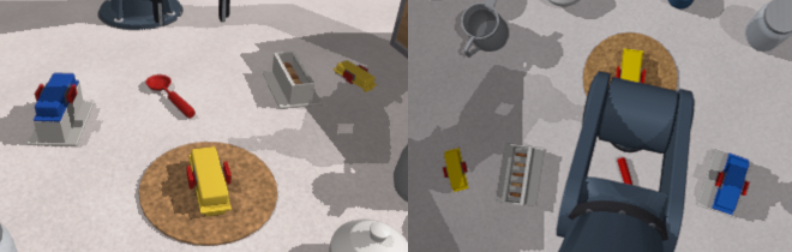

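The cover stands upright in the middle of the mat (left half, (209,180)). The open box (294,80) and the blue box (57,107) stand where they were.

```bash
python3 -c "
from station import *
print(sign_off())"
```

```text
the job is handed in; nothing more can be done
None
```

The yellow cover is off and stands right way up on the cork mat. I pressed both tabs fully in, lifted it straight up, lowered it until it touched the mat at about 5 N, then let go and backed the arm away. I handed the job in at about 10.6 s of robot time.

- **Placing:** the scene camera puts the cover at (654, -16) mm and the wrist camera at (652, -14), against a mat centre of (654, -16) mm. The top of the cover is at 41 mm in the wrist view, as expected for it standing on its end blocks; the scene view reads about 2 mm high, as it also did earlier.
- **Disagreeing check:** the final top-view reading of the cover, (672, -17) mm, did not agree. The arm hid part of it, so I disregarded that reading.
- **The boxes:** in the last picture the open box is standing in its place with the biscuits in it, and the blue box is shut and untouched. I judged this by eye and did not measure the box again.

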